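Free a brush caught under a pedal bin's lid and close the bin

ROBOT

A 7-joint arm with a two-finger parallel gripper is mounted at the origin on a cart in front of the work surface, level with it; the furniture and walls round the work are solid. World frame = base frame: x ahead of the robot, y to its left, z up, the work surface at z = 0. Lengths are in m, angles in degrees, forces in N, time in s.
With the tool pointing down it reaches from about 0.425 to 0.875 m from the base axis. Payload 4.7 kg.
Tool frame: the origin (TCP) lies between the finger pads; the fingertips stand env.tip_reach ahead of it and the grasp point (between the pads) lies 2 mm behind it (env.tip_reach is the distance from the TCP to the fingertips, in m); z points along the fingers, y is the line along which they close (so a half turn about z gives the same grasp; the last joint's range is limited). The gripper opens to 87 mm and grips with 3 to 60 N. Pads are 19 mm wide; open, the fingers measure 117 mm over their backs; the gripper's body (75 mm by 190 mm) begins 51 mm behind the grasp point.
Start: joints at [-73.104, 18.392, -4.016, 83.108, 1.295, 78.541, -3.26], TCP at [0.18, 0.625, 0.24] pointing down, gripper open.
Joint ranges: [-163.93, 163.93], [-17.29, 119.83], [-79.2, 71.16], [3.27, 140.29], [-89.18, 269.18], [5.43, 117.66], [-154.24, 154.24]. Speed limits (degrees/s): [147.25, 147.25, 180, 180, 180, 180, 180].

INTERFACE

Orientations are given as [roll, pitch, yaw] about the fixed x, y, z axes, in that order (R = Rz(yaw) Ry(pitch) Rx(roll)).
In Python, from cell import env, viewer, workorder gives the robot as it stands (env), with the cameras (viewer) and the job (workorder).
- The arm moves only by the shell command python3 steer.py 'ROWS' [FORCE]. ROWS is a JSON list of rows, 1 to 8 of them, each of 5 numbers: dx, dy, dz in normalised numbers (1 is 0.75 m), then a turn about the tool's z in fractions of the full range, 1 being 180 degrees, then the finger opening in m; each row is the pose to reach, as a shift and turn from the pose commanded when the command began, along the tool's axes at that moment; what a row does not reach only later rows make up. A row lasts 1/12 s, in which the tool goes at most 0.0417 m and 7.16 degrees, less where a joint would pass 70% of its speed; a pose out of reach is approached as far as the arm can. The fingers move at their own pace and stop on an object; FORCE is the grip in N (left out, the last holds). Time passes only in rows, so rows that do not move let the fingers close. It prints the time, the measured TCP pose, the force, the opening and the grip force at its end. Shift and turn numbers lie between -1 and 1, and a call with a number outside is refused. Input that does not fit is refused with a message, and nothing moves.
- env.get_obs(): the state, without advancing time (a new reading comes with each control period).
- viewer.read_camera(name): name is "scene" or "top" or "wrist"; returns a dict with "color" (480x640x3 uint8, blue, green, red), "fx", "fy", "cx", "cy" (pixels), "world_from_camera" (4x4, takes a point from camera to world coordinates). Camera axes: x right, y down, z forward; pixel columns grow to the right and rows downward; lengths in m; the calibration is good to about 2 mm. A picture is of the moment at which its call begins. There is no depth.
- workorder.sign_off(): hands the job in; it is judged then, once.
The state is a dict: "time_s": time; "qpos": joint angles; "joint_velocities": joint speeds; "effort": joint torques, N m; "tool_pos": TCP position; "tool_rot": TCP orientation; "force": force on the tool from outside, world axes, zero at the start; "wrist_torque": the same for the moment, N m; "grip_width": finger opening in m; "grasp_force": force on a finger pad.
Only numpy, scipy, OpenCV 4.12 (cv2) and the standard library are available. Lean on these libraries where they do the work, as an engineer would, in place of code of your own. Each camera call takes 0.05 s, during which the arm holds its last target. There are 200 camera calls.

TASK

A worn-out scrubbing brush has been thrown away carelessly: it is caught between the rim and the lid of the little worktop pedal bin and keeps the lid ajar. Press the pedal right down and hold the lid fully raised until the brush has dropped into the bin, then let the pedal come up slowly under your fingers so that the lid eases shut without banging. Touch neither the lid nor the brush, and leave the other things on the worktop where they are.

Things in the scene. Friction and masses are not known exactly. Their poses are not given: they have to be found in the camera images.
- bin: The little round pedal bin of brushed steel with a black foot, fixed on its rubber feet: 196 mm wide, rim 215 mm high, 236 mm with the shut lid. Origin: centre of its underside; z up; -x is its front, where the pedal sticks out, +x its back, where the lid is hinged. Inside: 177 mm wide, from the floor at z = 45 mm to the rim at z = 215 mm.
- lid_angle (a joint): Angle of the steel lid about its hinge at the bin's back: 0 = shut, 1.2 = fully up (pedal on its stop). At the start about 0.3 to 0.4, lying on the brush. Linked to the pedal: lid angle = 8 x pedal angle. The lid falls shut under its own weight when the pedal is let go.
- pedal_angle (a joint): Angle of the pedal lever about its pivot under the middle of the bin (14 mm above the worktop): 0 = up, 0.15 = right down on its stop. At the start part-way down (about 0.04), because the lid is ajar. The lid's weight pushes the pedal up with about 10 N at the plate when nearly shut, falling to 2 to 4 N when fully up.
- pedal_plate (a point): Centre of the top of the aluminium pedal plate with black ribs, 50 mm wide (along the bin's y) and 36 mm deep, 77 mm in front of the bin's wall; it moves with the pedal: 44 mm above the worktop when up, 18 mm when right down, about 37 mm at the start. Its axes are the bin's, tipped by the pedal angle. Press it downward.
- pedal: The pedal with its steel lever. Origin: its pivot under the middle of the bin, 14 mm above the worktop; the plate to press is point pedal_plate, 170 mm in front of it.
- brush: Worn wooden scrubbing brush with pale bristles, 150 mm long (its y), 46 mm wide, 41 mm high, 70 to 120 g. At the start it lies over the bin's rim on the bin's +y side, under the lid, one end sticking out. Origin: middle of its bristle side. It tips into the bin by itself once the lid is well up.
- salt_shaker: Glass salt shaker with a grey cap, 44 mm across, 90 mm high, standing beside the toaster at the back; origin: centre of its underside. Stays where it is.
- lemon: Yellow lemon, 71 x 53 x 51 mm, on the chopping board at the left; origin: its underside. Stays where it is.
- onion: Brown onion, 78 mm across, 85 mm high, on the chopping board at the left; origin: its underside. Stays where it is.
- jam_jar: Glass jar of red jam with a red cap, 65 mm across, 86 mm high, on the right; origin: centre of its underside. Stays where it is.
- glass_drain: Clear drinking glass, upside down, 81 mm across, 91 mm high, on the right near the front; origin: centre of its underside. Stays where it is.
- lid: The domed steel lid with a black skirt, 196 mm across; origin: on its hinge at the bin's back; it reaches 204 mm from there towards its -x. Moves with joint lid_angle; not to be touched.

How it is judged:
By the outcome, as a careful person would: the job done as asked, in the order asked, and still so for the second after the job is handed in, with the robot touching nothing.
It also fails if it takes over 42 s, if anything falls off the work surface, if the arm or the gripper's body presses on something with over 40 N, if the wrist force passes 120 N, or if a joint passes its speed limit or range.

## Working session

There is one attempt and no reset: what is moved stays moved. The work goes in short steps, Python scripts to look and compute and a shell command to move; the robot and the scene stay as the last step left them, time stands still between calls to the robot, and variables do not carry over. Pictures are saved under pics/ and viewed, at most 10 in all, crops included, and the job is handed in when it is done.

```bash
ls; mkdir -p pics
python3 - <<'E'
from cell import env, viewer, workorder
import cv2
o=env.get_obs();print({k:o[k] for k in('time_s','tool_pos','tool_rot','force','grip_width')},env.tip_reach)
for n in('scene','top'):
    c=viewer.read_camera(n);cv2.imwrite(f'pics/{n}0.png',c['color']);print(n,c['fx'],c['cx'],c['cy'],c['world_from_camera'].round(3).tolist())
E
```

```text
cell.py
pics
steer.py
{'time_s': 0.0, 'tool_pos': array([0.18003735, 0.62401451, 0.23844229]), 'tool_rot': array([-1.79888197e+02,  7.56125882e-03,  1.63911701e+02]), 'force': array([-0.12425896,  1.05278134,  0.63424851]), 'grip_width': 0.08689940578546122} 0.017
scene 581.3984340471224 321.4520623007285 238.78198401301862 [[0.679, -0.395, 0.619, -0.396], [-0.734, -0.372, 0.568, -0.925], [0.006, -0.84, -0.542, 1.0], [0.0, 0.0, 0.0, 1.0]]
top 469.9041231300921 315.8197489148116 236.4431862771025 [[-0.126, -0.847, 0.516, -0.086], [-0.992, 0.1, -0.078, 0.067], [0.015, -0.522, -0.853, 1.268], [0.0, 0.0, 0.0, 1.0]]
```

View pics/scene0.png

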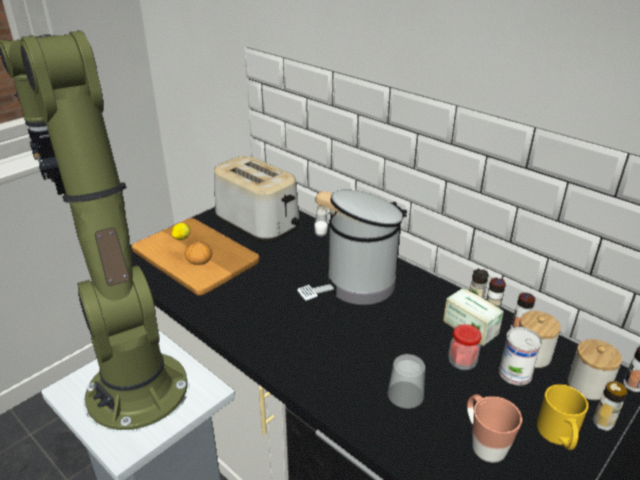

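View pics/top0.png

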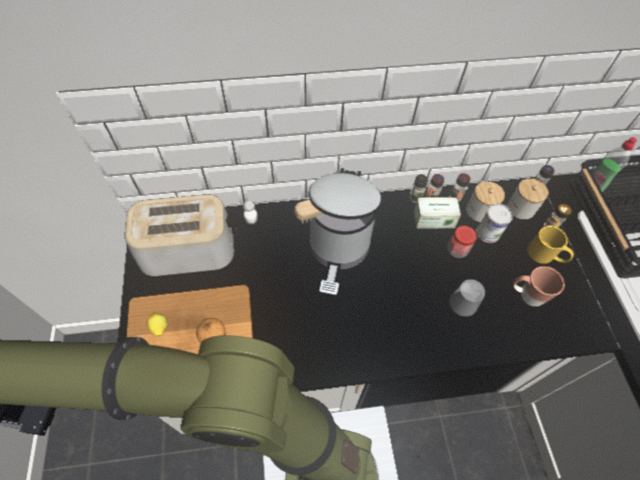

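The pedal plate shows at about (307,293) in scene and (330,286) in top, with its lever leading to the bin's foot. The brush end is at (325,200) in scene and (305,210) in top. I'll measure the plate next.

```bash
cat > h.py <<'E'
import numpy as np,cv2
from cell import env, viewer, workorder
def ray(c,u,v):
    M=c['world_from_camera'];d=M[:3,:3]@[(u-c['cx'])/c['fx'],(v-c['cy'])/c['fy'],1];return M[:3,3],d/np.linalg.norm(d)
def plane(c,u,v,z):
    o,d=ray(c,u,v);return o+d*(z-o[2])/d[2]
def tri(r1,r2):
    A=np.array([r1[1],-r2[1]]).T;s=np.linalg.lstsq(A,r2[0]-r1[0],rcond=None)[0]
    p,q=r1[0]+s[0]*r1[1],r2[0]+s[1]*r2[1];return (p+q)/2,np.linalg.norm(p-q)
E
python3 - <<'E'
from h import *
R=[]
for n,(x0,y0,x1,y1) in(('scene',(290,278,336,304)),('top',(312,260,345,298))):
    c=viewer.read_camera(n);g=c['color'].min(2)[y0:y1,x0:x1]
    m=cv2.morphologyEx((g>90).astype(np.uint8),cv2.MORPH_CLOSE,np.ones((3,3)))
    k=cv2.morphologyEx(m,cv2.MORPH_OPEN,np.ones((10,10) if n=='top' else (8,8),np.uint8))
    print(n);print('\n'.join(''.join('.#'[b]for b in r) for r in m))
    v,u=np.nonzero(k);print(u.mean()+x0,v.mean()+y0,len(u))
    if len(u):
        q=cv2.minAreaRect(np.c_[u+x0,v+y0].astype(np.float32));print(q,[plane(c,*p,.037).round(3) for p in cv2.boxPoints(q)])
        R.append(ray(c,u.mean()+x0,v.mean()+y0));print(plane(c,u.mean()+x0,v.mean()+y0,.037))
print(tri(*R))
E
```

```text
scene
........................................######
.........................................#####
..........................................####
..........................................####
..........................................####
..........................................####
..................#..................#########
...............#####.............###########..
.............########.......################..
.........###################################..
........####################################..
.......####################################...
.......##################################.....
........#############################.........
........#########################.............
.........####################.................
..........##################..................
..........##################..................
...........#################..................
............##############....................
.............##########.......................
..............#######.........................
...............###............................
.............
[... 1304 characters left out ...]
.####################......
.......####################......
.......####################......
.......###################.......
........##################.......
.........#################.......
..............############.......
...................######........
.................................
.................................
.................................
329.56962025316454 287.51476793248946 237
((329.5, 287.5), (13.0, 17.0), 90.0) [array([ 0.507, -0.041,  0.037]), array([ 0.501, -0.09 ,  0.037]), array([ 0.46 , -0.084,  0.037]), array([ 0.466, -0.036,  0.037])]
[ 0.48356526 -0.0631962   0.037     ]
(array([ 0.49054892, -0.06531539,  0.02797618]), np.float64(0.005508098260015761))
```

Run:
```python
from h import *
cs,ct=viewer.read_camera('scene'),viewer.read_camera('top')
print(plane(cs,307.3,292.3,.036),plane(ct,328.8,287.2,.036),tri(ray(cs,307.3,292.3),ray(ct,328.8,287.2)))
print('lever',plane(ct,332.7,269.5,.028),plane(ct,331,277,.030), plane(cs,326,288.5,.029))
L=[]
for c,rows,a,b in((cs,(252,258,264,270),310,420),(ct,(235,240,245),295,390)):
    for r in rows:
        g=c['color'].min(2)[r].astype(int);w=np.nonzero(g[a:b]>60)[0]+a
        l,rr=w[0],w[-1];print(r,l,rr)
        d1,d2=ray(c,l-.5,r)[1],ray(c,rr+.5,r)[1]
        h=[d[:2]/np.linalg.norm(d[:2]) for d in(d1,d2)];o=ray(c,l,r)[0][:2]
        half=np.arccos(h[0]@h[1])/2;m=h[0]+h[1];m/=np.linalg.norm(m)
        print('   dist-based centre',o+m*.098/np.sin(half),np.degrees(np.arctan2(m[1],m[0])))
```

```text
[ 0.48466489 -0.06637478  0.036     ] [ 0.48528119 -0.06123675  0.036     ] (array([ 0.48825947, -0.06203968,  0.03113023]), np.float64(0.0014096059192821955))
lever [ 0.54485016 -0.08168304  0.028     ] [ 0.51991788 -0.07290241  0.03      ] [ 0.53787295 -0.08564404  0.029     ]
252 329 419
   dist-based centre [ 0.45313347 -0.29954213] 36.370448171270425
258 329 419
   dist-based centre [ 0.44809367 -0.30429361] 36.32465468363396
264 329 419
   dist-based centre [ 0.44305473 -0.30904443] 36.27825807856271
270 329 395
   dist-based centre [ 0.70808796 -0.07341798] 37.63986295973713
235 310 372
   dist-based centre [ 0.67485213 -0.12666935] -14.312302231435222
240 309 370
   dist-based centre [ 0.67379501 -0.12340651] -14.100222760278433
245 311 370
   dist-based centre [ 0.68508617 -0.13151107] -14.467794016369515
```

The two views agree: the plate is at about (0.486, -0.063, 0.034), the bin centre at about (0.648, -0.120), 0.172 m away (0.170 expected), and the bin's x axis lies at -19.4° azimuth. I'll travel via (0.42, 0.25), keeping the reach above 0.425 m.

The manual's scale: shifts go in shares of 0.75 m and turns go in shares of 180 degrees. Converting my numbers, -0.334 m / 0.75 = -0.4453, -0.293 m / 0.75 = -0.3907, 3.3 degrees / 180 = 0.0183.

```bash
python3 steer.py '[[-0.4453,-0.3907,0,0.0183,0],[-0.4453,-0.3907,0,0.0183,0],[-0.4453,-0.3907,0,0.0183,0],[-0.4453,-0.3907,0,0.0183,0],[-0.4453,-0.3907,0,0.0183,0],[-0.4453,-0.3907,0,0.0183,0],[-0.4453,-0.3907,0,0.0183,0],[-0.4453,-0.3907,0,0.0183,0]]' 20
```

```text
time_s: 0.97
tool_pos: [0.3607, 0.342, 0.2398]
tool_rot: [180.0, 0.0, 160.6]
force: [0.9, -0.6, 0.0]
grip_width: 0.0413
grasp_force: 0.0
```

```bash
cat > to.py <<'E'
import sys
from h import *
from scipy.spatial.transform import Rotation as R
o=env.get_obs();t=np.array([float(a) for a in sys.argv[1:4]])
print(o['time_s'],o['tool_pos'],o['tool_rot'],o['force'],'shift',(R.from_euler('xyz',o['tool_rot'],degrees=True).inv().apply(t-o['tool_pos'])).round(4))
E
python3 to.py .42 .25 .24;python3 to.py .482 -.062 .1
```

```text
0.9667 [0.36074661 0.34200178 0.23978913] [1.79953449e+02 6.51449953e-03 1.60618979e+02] [ 0.88942068 -0.5995705   0.01690699] shift [-0.0864 -0.0671 -0.0003]
0.9667 [0.36074661 0.34200178 0.23978913] [1.79953449e+02 6.51449953e-03 1.60618979e+02] [ 0.88942068 -0.5995705   0.01690699] shift [-0.2484 -0.341   0.1395]
```

In the tool's units: -0.341 m / 0.75 = -0.4547, -0.248 m / 0.75 = -0.3307.

```bash
python3 steer.py '[[-0.1147,-0.0893,0,0,0],[-0.1147,-0.0893,0,0,0],[-0.1147,-0.0893,0,0,0],[-0.3307,-0.4547,0.04,0,0],[-0.3307,-0.4547,0.04,0,0],[-0.3307,-0.4547,0.04,0,0],[-0.3307,-0.4547,0.04,0,0],[-0.3307,-0.4547,0.04,0,0]]'; python3 to.py .482 -.062 .09
```

```text
time_s: 1.63
tool_pos: [0.4592, 0.0467, 0.2201]
tool_rot: [179.9, 0.0, 160.6]
force: [0.9, 0.1, -0.4]
grip_width: 0.0003
grasp_force: 0.0
1.6333 [0.45918418 0.04671244 0.22011097] [1.79940158e+02 3.05102321e-02 1.60624126e+02] [ 0.94584     0.05158941 -0.38393077] shift [-0.0575 -0.0951  0.13  ]
```

In the tool's units: 0.12 m / 0.75 = 0.16, -0.095 m / 0.75 = -0.1267.

```bash
python3 steer.py '[[-0.076,-0.1267,0,0,0],[-0.076,-0.1267,0,0,0],[-0.076,-0.1267,0,0,0],[-0.076,-0.1267,0.0533,0,0],[-0.076,-0.1267,0.1067,0,0],[-0.076,-0.1267,0.16,0,0],[-0.076,-0.1267,0.16,0,0]]'; python3 to.py .482 -.062 .065
python3 - <<'E'
from h import *
s=viewer.read_camera('scene')['color'][150:330,230:450];w=viewer.read_camera('wrist');t=viewer.read_camera('top')['color'][150:330,230:450]
cv2.imwrite('pics/a.png',np.vstack([np.hstack([cv2.resize(s,(400,300)),cv2.resize(t,(400,300))]),cv2.copyMakeBorder(cv2.resize(w['color'],(400,300)),0,0,0,400,0)]))
E
```

```text
time_s: 2.22
tool_pos: [0.4756, -0.0598, 0.0936]
tool_rot: [-179.7, -0.7, 160.6]
force: [-1.6, 0.4, -0.4]
grip_width: 0.0003
grasp_force: 0.0
2.2167 [ 0.47562731 -0.05981182  0.09357499] [-179.67716684   -0.66515104  160.57451442] [-1.64121262  0.44013196 -0.35398596] shift [-0.0071  0.0002  0.0285]
```

View pics/a.png

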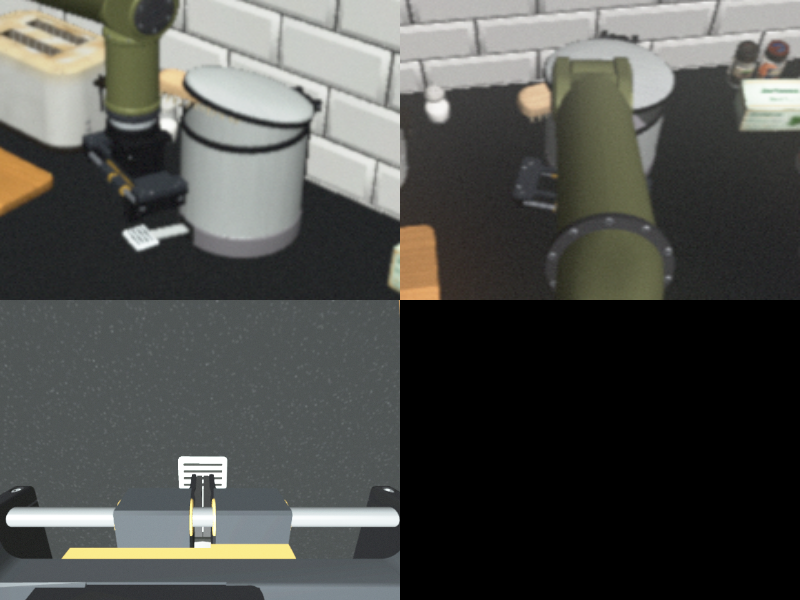

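Wrist view: the plate is at about (202,172) in the quarter-size crop, (324,275) in the full picture, in line with the closed fingers. I'll cast it to check the aim.

Run:
```python
from h import *
c=viewer.read_camera('wrist');m=(c['color'].min(2)>225).astype(np.uint8)
n,l,s,ce=cv2.connectedComponentsWithStats(cv2.morphologyEx(m,cv2.MORPH_CLOSE,np.ones((9,9))))
for i in range(1,n):
    if s[i,4]>300 and 240<ce[i,1]<320: print(s[i],ce[i])
print(c['world_from_camera'].round(3).tolist())
for p in((286,251),(363,251),(286,300),(363,300),(324,275)):print(plane(c,*p,.036).round(4))
print(env.get_obs()['tool_pos'])
```

```text
[ 283  241   77   90 3577] [320.61168577 264.72882304]
[[0.331, 0.899, 0.287, 0.403], [0.943, -0.316, -0.1, -0.031], [0.0, 0.304, -0.953, 0.246], [0.0, 0.0, 0.0, 1.0]]
[ 0.4668 -0.0788  0.036 ]
[ 0.4832 -0.0322  0.036 ]
[ 0.4994 -0.0915  0.036 ]
[ 0.5166 -0.0427  0.036 ]
[ 0.4907 -0.0613  0.036 ]
[ 0.48334714 -0.05981133  0.1024628 ]
```

In the tool's units: 0.047 m / 0.75 = 0.0627, -0.004 m / 0.75 = -0.0053.

```bash
python3 steer.py '[[-0.0053,0,0.02,0,0],[-0.0053,0,0.04,0,0],[-0.0053,0,0.0507,0,0],[-0.0053,0,0.0547,0,0],[-0.0053,0,0.0587,0,0],[-0.0053,0,0.0627,0,0],[-0.0053,0,0.0627,0,0]]'; python3 to.py .487 -.062 .035
```

```text
time_s: 3.0
tool_pos: [0.4863, -0.061, 0.0542]
tool_rot: [179.9, 0.1, 160.6]
force: [-1.9, -0.5, 3.7]
grip_width: 0.0001
grasp_force: 1.4
3.0 [ 0.48627205 -0.06103386  0.05415318] [1.79927045e+02 9.86948427e-02 1.60621141e+02] [-1.87854593 -0.54773074  3.65813244] shift [-0.001  -0.0007  0.0192]
```

In contact at the expected height. Pressing now.

In the tool's units: 0.016 m / 0.75 = 0.0213, 0.014 m / 0.75 = 0.0187.

```bash
python3 steer.py '[[0,0,0.0027,0,0],[0,0,0.0053,0,0],[0,0,0.008,0,0],[0,0,0.0107,0,0],[0,0,0.0133,0,0],[0,0,0.016,0,0],[0,0,0.0187,0,0],[0,0,0.0213,0,0]]';python3 steer.py '[[0,0,0.002,0,0],[0,0,0.004,0,0],[0,0,0.0053,0,0],[0,0,0.0053,0,0]]'
python3 - <<'E'
from h import *
s=viewer.read_camera('scene')['color'][120:330,200:450];t=viewer.read_camera('top')['color'][120:330,200:450]
cv2.imwrite('pics/b.png',np.hstack([cv2.resize(s,(400,336)),cv2.resize(t,(400,336))]))
E
```

```text
time_s: 3.67
tool_pos: [0.485, -0.0606, 0.0379]
tool_rot: [179.9, -0.1, 160.6]
force: [-4.0, 0.7, 4.2]
grip_width: 0.0005
grasp_force: 2.6
time_s: 4.0
tool_pos: [0.4851, -0.0605, 0.036]
tool_rot: [179.9, -0.2, 160.6]
force: [-12.5, 3.0, 27.8]
grip_width: 0.0006
grasp_force: 14.8
```

View pics/b.png

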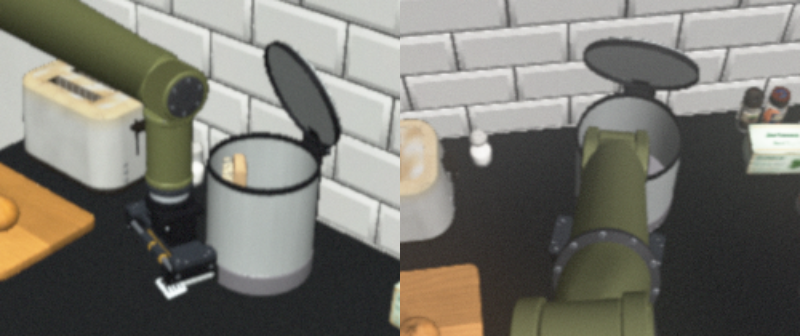

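The lid is fully up, the pedal is on its stop (28 N), and the brush is tipping inside the rim at (235,170). I'll hold and look again.

```bash
python3 steer.py '[[0,0,0,0,0],[0,0,0,0,0],[0,0,0,0,0],[0,0,0,0,0],[0,0,0,0,0],[0,0,0,0,0],[0,0,0,0,0],[0,0,0,0,0]]';python3 steer.py '[[0,0,0,0,0],[0,0,0,0,0],[0,0,0,0,0],[0,0,0,0,0]]'
python3 - <<'E'
from h import *
s=viewer.read_camera('scene')['color'][120:330,200:450];t=viewer.read_camera('top')['color'][120:330,200:450]
cv2.imwrite('pics/c.png',np.hstack([cv2.resize(s,(400,336)),cv2.resize(t,(400,336))]))
E
```

```text
time_s: 4.77
tool_pos: [0.4851, -0.0606, 0.036]
tool_rot: [179.9, -0.1, 160.6]
force: [-12.3, 1.8, 27.9]
grip_width: 0.0003
grasp_force: 14.7
time_s: 5.1
tool_pos: [0.4851, -0.0606, 0.036]
tool_rot: [179.9, -0.1, 160.6]
force: [-12.6, 2.1, 28.4]
grip_width: 0.0002
grasp_force: 14.7
```

View pics/c.png

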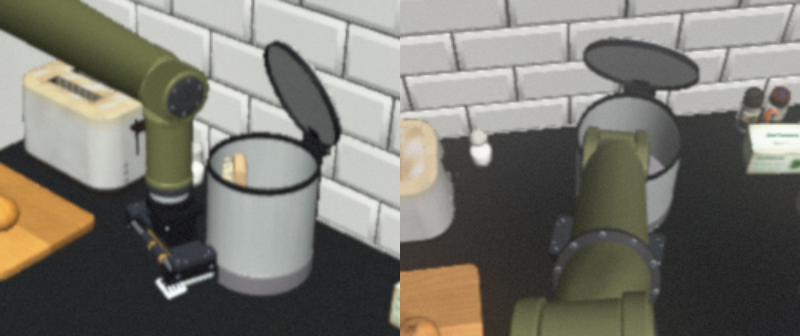

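Run:
```python
from h import *
c=viewer.read_camera('scene')
M=np.linalg.inv(c['world_from_camera'])
def pr(p):
    q=M[:3,:3]@p+M[:3,3];return (q[0]/q[2]*c['fx']+c['cx'],q[1]/q[2]*c['fy']+c['cy'])
for r in(.07,.088):
  for z in(.17,.195,.215):print(r,z,pr(np.array([.648+.332*r,-.12+.943*r,z])))
cv2.imwrite('pics/d.png',cv2.resize(c['color'][190:250,320:410],None,fx=8,fy=8,interpolation=cv2.INTER_CUBIC))
```

```text
0.07 0.17 (np.float64(350.6035838371598), np.float64(221.51981959803348))
0.07 0.195 (np.float64(350.90425528441824), np.float64(213.70082550025782))
0.07 0.215 (np.float64(351.1485047113278), np.float64(207.34909225519928))
0.088 0.17 (np.float64(347.3449735123532), np.float64(218.54858896197646))
0.088 0.195 (np.float64(347.61562705578075), np.float64(210.76950347675296))
0.088 0.215 (np.float64(347.83546357222787), np.float64(204.45099372232963))
```

View pics/d.png

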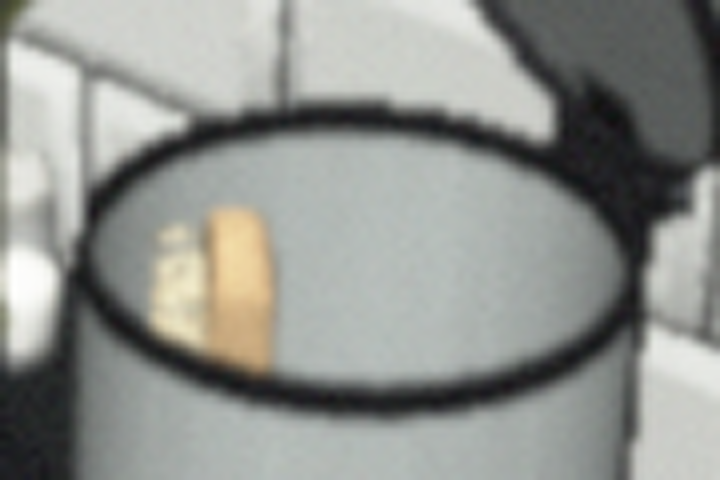

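The brush has dropped: it stands upright inside, its top at about (350,216) in the full picture, roughly 20–25 mm below the rim. I'll let the pedal up slowly.

In the tool's units: -0.004 m / 0.75 = -0.0053, -0.0005 m / 0.75 = -0.0007.

```bash
python3 steer.py '[[0,0,-0.0007,0,0],[0,0,-0.0013,0,0],[0,0,-0.002,0,0],[0,0,-0.0027,0,0],[0,0,-0.0033,0,0],[0,0,-0.004,0,0],[0,0,-0.0047,0,0],[0,0,-0.0053,0,0]]';python3 steer.py '[[0,0,-0.0007,0,0],[0,0,-0.0013,0,0],[0,0,-0.002,0,0],[0,0,-0.0027,0,0],[0,0,-0.0033,0,0],[0,0,-0.004,0,0],[0,0,-0.0047,0,0],[0,0,-0.0053,0,0]]';python3 steer.py '[[0,0,-0.0007,0,0],[0,0,-0.0013,0,0],[0,0,-0.002,0,0],[0,0,-0.0027,0,0],[0,0,-0.0033,0,0],[0,0,-0.004,0,0],[0,0,-0.0047,0,0],[0,0,-0.0053,0,0]]'
```

```text
time_s: 5.92
tool_pos: [0.4854, -0.0609, 0.0374]
tool_rot: [180.0, 0.0, 160.6]
force: [-1.9, 1.8, 3.2]
grip_width: 0.0006
grasp_force: 1.4
time_s: 6.58
tool_pos: [0.4855, -0.061, 0.0413]
tool_rot: [180.0, 0.0, 160.6]
force: [-1.1, 2.4, 2.8]
grip_width: 0.0004
grasp_force: 2.2
time_s: 7.25
tool_pos: [0.4858, -0.0611, 0.0454]
tool_rot: [180.0, 0.1, 160.6]
force: [-1.1, 1.7, 6.7]
grip_width: 0.0004
grasp_force: 3.1
```

In the tool's units: -0.004 m / 0.75 = -0.0053, -0.0035 m / 0.75 = -0.0047.

```bash
python3 steer.py '[[0,0,-0.0007,0,0],[0,0,-0.0013,0,0],[0,0,-0.002,0,0],[0,0,-0.0027,0,0],[0,0,-0.0033,0,0],[0,0,-0.004,0,0],[0,0,-0.0047,0,0],[0,0,-0.0053,0,0]]';python3 steer.py '[[0,0,-0.0005,0,0],[0,0,-0.0011,0,0],[0,0,-0.0016,0,0],[0,0,-0.0021,0,0],[0,0,-0.0027,0,0],[0,0,-0.0032,0,0],[0,0,-0.0037,0,0],[0,0,-0.0043,0,0]]';python3 steer.py '[[0,0,-0.0004,0,0],[0,0,-0.0008,0,0],[0,0,-0.0012,0,0],[0,0,-0.0016,0,0],[0,0,-0.002,0,0],[0,0,-0.0024,0,0],[0,0,-0.0028,0,0],[0,0,-0.0032,0,0]]'
```

```text
time_s: 7.92
tool_pos: [0.4862, -0.0612, 0.0498]
tool_rot: [180.0, 0.1, 160.6]
force: [-1.2, 2.4, 7.7]
grip_width: 0.0005
grasp_force: 3.9
time_s: 8.58
tool_pos: [0.4866, -0.0613, 0.0532]
tool_rot: [179.9, 0.2, 160.6]
force: [-0.3, 2.6, 8.3]
grip_width: 0.0006
grasp_force: 4.4
time_s: 9.25
tool_pos: [0.4869, -0.0614, 0.0558]
tool_rot: [179.9, 0.2, 160.6]
force: [-0.2, 2.0, 9.2]
grip_width: -0.0002
grasp_force: 4.6
```

In the tool's units: -0.0016 m / 0.75 = -0.0021, -0.0002 m / 0.75 = -0.0003.

```bash
for i in 1; do :; done
python3 steer.py '[[0,0,-0.0003,0,0],[0,0,-0.0005,0,0],[0,0,-0.0008,0,0],[0,0,-0.0011,0,0],[0,0,-0.0013,0,0],[0,0,-0.0016,0,0],[0,0,-0.0019,0,0],[0,0,-0.0021,0,0]]'
python3 steer.py '[[0,0,-0.0003,0,0],[0,0,-0.0005,0,0],[0,0,-0.0008,0,0],[0,0,-0.0011,0,0],[0,0,-0.0013,0,0],[0,0,-0.0016,0,0],[0,0,-0.0019,0,0],[0,0,-0.0021,0,0]]'
python3 steer.py '[[0,0,-0.0003,0,0],[0,0,-0.0005,0,0],[0,0,-0.0008,0,0],[0,0,-0.0011,0,0],[0,0,-0.0013,0,0],[0,0,-0.0016,0,0],[0,0,-0.0019,0,0],[0,0,-0.0021,0,0]]'
```

```text
time_s: 9.92
tool_pos: [0.4871, -0.0615, 0.0575]
tool_rot: [179.9, 0.2, 160.6]
force: [0.2, 1.9, 8.7]
grip_width: 0.0002
grasp_force: 4.8
time_s: 10.58
tool_pos: [0.4874, -0.0616, 0.0593]
tool_rot: [179.9, 0.3, 160.6]
force: [0.3, 0.8, 8.7]
grip_width: 0.0006
grasp_force: 4.8
time_s: 11.25
tool_pos: [0.4876, -0.0617, 0.0609]
tool_rot: [179.9, 0.3, 160.6]
force: [1.2, 1.6, 8.3]
grip_width: 0.0005
grasp_force: 4.6
```

In the tool's units: -0.0016 m / 0.75 = -0.0021, -0.0014 m / 0.75 = -0.0019.

```bash
python3 steer.py '[[0,0,-0.0003,0,0],[0,0,-0.0005,0,0],[0,0,-0.0008,0,0],[0,0,-0.0011,0,0],[0,0,-0.0013,0,0],[0,0,-0.0016,0,0],[0,0,-0.0019,0,0],[0,0,-0.0021,0,0]]'
python3 steer.py '[[0,0,-0.0003,0,0],[0,0,-0.0005,0,0],[0,0,-0.0008,0,0],[0,0,-0.0011,0,0],[0,0,-0.0013,0,0],[0,0,-0.0016,0,0],[0,0,-0.0019,0,0],[0,0,-0.0021,0,0]]'
```

```text
time_s: 11.92
tool_pos: [0.4861, -0.0617, 0.0614]
tool_rot: [180.0, 0.1, 160.6]
force: [2.9, -0.3, 5.2]
grip_width: 0.0003
grasp_force: 2.4
time_s: 12.58
tool_pos: [0.4837, -0.0609, 0.0617]
tool_rot: [-180.0, -0.2, 160.6]
force: [0.1, 0.3, 0.3]
grip_width: 0.0004
grasp_force: 0.0
```

The pedal is released and the force is zero. I'll lift clear and back away, then check.

In the tool's units: 0.18 m / 0.75 = 0.24, -0.14 m / 0.75 = -0.1867.

```bash
python3 steer.py '[[0,0,-0.0067,0,0],[0,0,-0.0267,0,0],[0,0,-0.0667,0,0],[0,0.0267,-0.12,0,0],[0,0.08,-0.16,0,0],[0,0.1333,-0.1867,0,0],[0,0.1867,-0.1867,0,0],[0,0.24,-0.1867,0,0]]';python3 steer.py '[[0,0.0533,0,0,0],[0,0.1067,0,0,0],[0,0.16,0,0,0],[0,0.16,0,0,0],[0,0.16,0,0,0],[0,0.16,0,0,0]]'
python3 - <<'E'
from h import *
s=viewer.read_camera('scene')['color'][120:330,200:450];t=viewer.read_camera('top')['color'][120:330,200:450]
cv2.imwrite('pics/e.png',np.hstack([cv2.resize(s,(400,336)),cv2.resize(t,(400,336))]))
E
```

```text
time_s: 13.25
tool_pos: [0.5431, 0.1015, 0.2052]
tool_rot: [179.8, 0.1, 160.5]
force: [0.8, 0.7, -0.2]
grip_width: 0.0005
grasp_force: 0.0
time_s: 13.75
tool_pos: [0.5813, 0.2122, 0.2019]
tool_rot: [-179.9, -0.0, 160.6]
force: [0.6, -0.8, -0.8]
grip_width: 0.0006
grasp_force: 0.0
```

View pics/e.png

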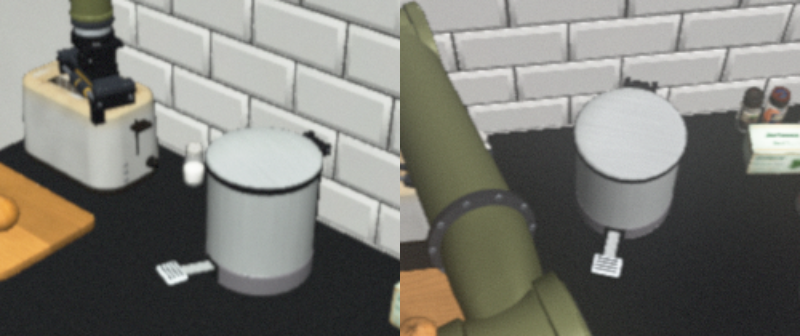

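The lid is shut, the brush is gone from view, the pedal is up at (185,270) in the scene half, and the salt shaker is still at (193,165). The arm is clear of everything.

```bash
python3 steer.py '[[0,0,0,0,0],[0,0,0,0,0],[0,0,0,0,0]]'; python3 -c "from cell import env, viewer, workorder;print(workorder.sign_off())"
```

```text
time_s: 14.1
tool_pos: [0.5818, 0.2122, 0.2028]
tool_rot: [180.0, 0.0, 160.5]
force: [0.1, -0.0, 0.0]
grip_width: 0.0004
grasp_force: 0.0
the job is handed in; nothing more can be done
None
```

The brush dropped into the bin, the lid was eased shut on the pedal, the arm was clear of everything, and the job was handed in at about 14 s.

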